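Bolt the sample drop box

TASK

Bolt the flap of the dark grey steel sample drop box shut with the fingertips: push the knob of its barrel bolt along the slot until the bolt is fully home through the keeper, then push the knob over sideways into the locking notch, right down to its bottom, and come clear. Only push the knob: do not pinch it or lift the flap, and leave the jar, padlock, petri dish and test-tube rack where they are.

Things in the scene. Friction and masses are not known exactly. Their poses are not given: they have to be found in the camera images.
- dropbox: fixed dark grey steel box, 280 x 400 mm in its own x and y, flat top 140 mm up; origin at the centre of its underside, z up. The half of the top at own -y is a flap hinged along the -y edge, shut, held down only by its 0.9 kg. The half at own +y is a fixed deck with a deposit slot
- barrel (a point): middle of the steel barrel (tube) of the bolt, on its axis. The tube lies along the box's own y on the flap: 27 mm outer diameter, 120 mm long, axis 16 mm and upper side 29.5 mm above the box top, on a plate 50 mm wide, 3 mm thick. A slot 16 mm wide runs along its upper side; at its +y end the slot turns a right angle into a notch 14 mm wide down the tube's own +x side. Axes as the box's
- knob_ball (a point): centre of the ball knob, a 24 mm steel ball on a 10 mm thick stem through the slot, 40 mm from the bolt's axis. Upright: ball's centre 56 mm, top 68 mm above the box top. Laid fully down in the notch: centre 39 mm to own +x of the axis and 23 mm above the box top, upper side 35 mm above it. Axes as the box's while upright, turning with the knob
- slot_corner (a point): point on the bolt's axis (16 mm above the box top) level with the middle of the notch: where the stem stands when the bolt is home. Axes as the box's: y is the way the bolt is pushed home, +x the side to which the knob is laid over
- keeper (a point): middle of the keeper on the fixed deck, on the bolt's axis 16 mm above the box top: a steel bridge 29 mm wide, 22 mm long along the bolt and 30.5 mm high, through which the bolt's end passes
- bolt (a joint): travel of the bolt along the box's own +y, m: 0 fully drawn back, 0.060 with the stem in the middle of the notch, 0.062 hard against the end of the slot; the stem fits the notch from 0.058 to 0.062. It starts anywhere from 0 to 0.022, moves against about 2.5 N of friction and stays where it is left
- knob (a joint): turn of knob and stem about the bolt's axis, rad: 0 upright, growing towards the box's own +x, 1.40 at the bottom of the notch. Until the bolt is home the slot holds it within about 0.15 of upright (0.3 under a very hard push). It turns against friction of about 0.06 N m (1.5 N at the ball) and stays where it is left, also halfway
- flap (a joint): opening of the flap, rad: 0 shut; it starts shut
- jar: loose specimen jar with a screw cap, 56 mm diameter, 75 mm high, standing on the box's fixed deck; origin at the centre of its underside. A bystander
- padlock: loose open padlock lying flat on the fixed deck, 45 x 36 mm body 18 mm thick with a shackle, about 76 mm long in all; origin at its underside. A bystander
- petri_dish: loose covered petri dish on the bench, 100 mm diameter, 17 mm high; origin at the centre of its underside. A bystander
- tube_rack: loose white rack of test tubes on the bench, 70 x 190 mm in its own x and y, 122 mm high over the corks; origin at the centre of its underside. A bystander

How it is judged (in metres and radians):
On the way:
1. the bolt is pushed home: its stem stands at the notch (bolt travel over 56 mm) (value of joint bolt above 0.056 m), for 0.05 s.
At the end, for the whole second after the job is handed in: the bolt is home (travel over 56 mm of 60), the knob lies at the bottom of the notch (turned over 1.25 rad of 1.40), the flap is shut (under 0.02 rad) and the jar, padlock, petri dish and tube rack are within 15 mm of where they began (value of joint bolt above 0.056 m and value of joint knob above 1.25 rad and value of joint flap below 0.02 rad and distance of each of jar, padlock, petri_dish, tube_rack from where it was at the start of the episode below 0.015 m); the robot touches nothing.
It fails at once if the knob is pinched: pressed on opposite sides at once with over 2 N (contact force between the fingers and knob_c1 above 2 N and contact force between the fingers and knob_c2 above 2 N).
It fails at once if the flap is lifted more than 0.06 rad (value of joint flap above 0.06 rad).
It fails at once if a bystander is moved more than 30 mm or lifted (distance of any of jar, padlock, petri_dish, tube_rack from where it was at the start of the episode above 0.03 m or angle between jar's own z axis and vertical above 0.5 rad).
It also fails if it takes over 45 s, if anything falls off the work surface, if the arm or the gripper's body presses on something with over 40 N, if the wrist force passes 120 N, or if a joint passes its speed limit or range.

ROBOT

A 6-joint arm with a two-finger parallel gripper is mounted at the origin on the work surface. World frame = base frame: x ahead of the robot, y to its left, z up, the work surface at z = 0. Lengths are in mm, angles in rad, forces in N, time in s.
With the tool pointing down it reaches from about 300 to 1000 mm from the base axis. Payload 5.1 kg.
Tool frame: the origin (TCP) lies at the very end of the fingers, on their centre line; the grasp point (between the pads) lies 19 mm behind it; z points along the fingers, y is the line along which they close (so a half turn about z gives the same grasp; the last joint's range is limited). The gripper opens to 95 mm and grips with 3 to 60 N. Pads are 20 mm wide; open, the fingers measure 119 mm over their backs; the gripper's body (75 mm by 180 mm) begins 59 mm behind the grasp point.
Start: joints at [1.184, 0.124, 1.65, -0, 1.367, -0.083], TCP at [194.467, 620.215, 214.656] pointing down, gripper open.
Joint ranges: [-2.61, 2.61], [-1.02, 2.33], [0.03, 2.71], [-1.35, 4.49], [0.32, 2.68], [-2.91, 2.91]. Speed limits (rad/s): [2.57, 2.57, 3.14, 3.14, 3.14, 3.14].

INTERFACE

Orientations are given as a unit quaternion [x, y, z, w].
In Python, from bench import robot gives the robot as it stands.
- The arm moves only by the shell command python3 -m creep 'ROWS' [OPENING] [FORCE]. ROWS is JSON, a list that holds one entry, the list of rows, each a list of 6 numbers: the shift along the tool's x, y, z in units of 0.1 m (1.0 is 0.1 m), then the turn, a rotation vector about the tool's x, y, z in units of 45 degrees (1.0 is 45 degrees). In form: [[[dx, dy, dz, wx, wy, wz], ...]]. A call has 1 to 12 rows; each row is the pose to reach, as a shift and turn from the pose commanded when the call began, along the tool's axes at that moment; what a row does not reach only later rows make up. A row lasts 1/12 s, in which the tool goes at most 41.7 mm and 7.16 degrees, less where a joint would pass 70% of its speed; a pose out of reach is approached as far as the arm can. A call with a number of a shift or a turn outside -1 to 1 is refused whole. A call with a gripper value outside its range is refused whole. OPENING is the opening, from 0 (shut) to 1 (fully open), set as the call begins (- or left out, the last holds). The fingers move at their own pace and stop on an object; FORCE is the grip in N (left out, the last holds). Time passes only in rows, so rows that repeat a pose let the fingers close. It gives the time, the measured TCP pose, the force, the opening and the grip force at its end, in the units of the state.
- robot.get_state(): the state, without advancing time (a new reading comes with each control period).
- robot.capture(name): name is "scene" or "top" or "wrist"; returns a dict with "pixels" (480x640x3 uint8, red, green, blue), "fov_y" (degrees; the focal length in pixels is half the picture's height over the tangent of half this angle, whatever the lens; pixels are square), "cx", "cy" (the principal point, pixels), "distortion" ([k1, k2, p1, p2, k3] as OpenCV has them; the pictures are not rectified), "rvec" (rotation vector, rad) and "tvec" (3), from world to camera coordinates, as OpenCV has them; the wrist camera has in their place "hand_eye" (4x4, takes a point from camera to tool coordinates, whose origin is the TCP and whose axes are the flange's). Camera axes: x right, y down, z forward; pixel columns grow to the right and rows downward; lengths in mm; the calibration is good to about 2 mm. A picture is of the moment at which its call begins: read the wrist's pose just before it. There is no depth.
- robot.close_job(): hands the job in; it is judged then, once.
Trained networks look in the newest picture that a camera, given by its name, has taken for a name from the list of things; names that differ only in an ending like _2 or _b are one class to them, and where a whole thing is asked for, a point or a joint stands for the part that bears it (a point fixed in the world has none). Each returns a list of dicts, best first, with "conf" (0 to 1); they miss things now and then, are a little off and sometimes report something else, mostly with a low value. They report only what shows in the picture. A call takes as long as a camera call.
- robot.spot_in(thing, camera): "xy" ([column, row] in pixels, amid what is visible of it).
- robot.trace(thing, camera): "pixels" (480x640 bool, what is visible of it) and "xy" ([column, row] in pixels, amid what is visible of it).
- robot.place_of(thing, camera): "xy" ([column, row] in pixels: a listed point, or the origin of a listed thing).
The state is a dict: "t": time; "joints": joint angles; "qvel": joint speeds; "tau": joint torques, N m; "ee_pos": TCP position; "orientation": TCP orientation; "contact_force": force on the tool from outside, world axes, zero at the start; "moment": the same for the moment, N m; "gripper_width": opening from 0.0 (shut) to 1.0 (fully open); "grasp_force": force on a finger pad.
Only numpy, scipy, OpenCV 4.12 (cv2) and the standard library are available. Lean on these libraries where they do the work, as an engineer would, in place of code of your own. Each camera call takes 0.05 s, during which the arm holds its last target. There are 200 camera calls.

## Working session

There is one attempt and no reset: what is moved stays moved. The work goes in short steps, Python scripts to look and compute and a shell command to move; the robot and the scene stay as the last step left them, time stands still between calls to the robot, and variables do not carry over. Pictures are saved under pics/ and viewed, at most 10 in all, crops included, and the job is handed in when it is done.

```bash
mkdir -p pics; cat > h.py <<'E'
import numpy as np, cv2
from scipy.spatial.transform import Rotation as R
from bench import robot
def cam(n):
    s=robot.get_state(); c=robot.capture(n)
    f=240/np.tan(np.radians(c["fov_y"])/2)
    K=np.array([[f,0,c["cx"]],[0,f,c["cy"]],[0,0,1]]); D=np.array(c["distortion"],float)
    if "hand_eye" in c and c["hand_eye"] is not None:
        T=np.eye(4);T[:3,:3]=R.from_quat(s["orientation"]).as_matrix();T[:3,3]=s["ee_pos"]
        T=T@np.array(c["hand_eye"]); Rc=T[:3,:3].T; t=-Rc@T[:3,3]
    else:
        Rc=cv2.Rodrigues(np.array(c["rvec"],float))[0]; t=np.array(c["tvec"],float).ravel()
    return dict(K=K,D=D,R=Rc,t=t,img=c["pixels"])
def ray(c,xy):
    u=cv2.undistortPoints(np.array([[xy]],float),c["K"],c["D"])[0,0]
    d=c["R"].T@np.array([u[0],u[1],1]); return -c["R"].T@c["t"],d/np.linalg.norm(d)
def atz(c,xy,z):
    o,d=ray(c,xy); return o+d*(z-o[2])/d[2]
def tri(rs):
    A=sum(np.eye(3)-np.outer(d,d) for o,d in rs);b=sum((np.eye(3)-np.outer(d,d))@o for o,d in rs)
    p=np.linalg.solve(A,b); return p,[round(float(np.linalg.norm(np.cross(p-o,d))),1) for o,d in rs]
def proj(c,P):
    return cv2.projectPoints(np.array(P,float).reshape(-1,1,3),cv2.Rodrigues(c["R"])[0],c["t"],c["K"],c["D"])[0].reshape(-1,2)
def save(c,n): cv2.imwrite("pics/"+n,c["img"][:,:,::-1])
E
python3 - <<'E'
from h import *
np.set_printoptions(precision=1,suppress=True)
Z=dict(dropbox=0,barrel=156,knob_ball=196,slot_corner=156,keeper=156,jar=140,padlock=140,petri_dish=0,tube_rack=0)
C={n:cam(n) for n in("scene","top","wrist")}
for n in C: save(C[n],n+"0.png")
for k in Z:
    rs=[]
    for n in C:
        r=robot.place_of(k,n)
        if r:
            print(k,n,round(r[0]["conf"],2),np.array(r[0]["xy"]),atz(C[n],r[0]["xy"],Z[k]))
            if r[0]["conf"]>.4: rs.append(ray(C[n],r[0]["xy"]))
    if len(rs)>1: print("  TRI",*tri(rs))
E
```

```text
dropbox top 0.78 [301.4 228. ] [566.1  35.4   0. ]
barrel scene 0.65 [308.5 245.2] [539.2 -45.9 156. ]
barrel top 0.94 [332.2 232.4] [532.9 -44.7 156. ]
  TRI [535.2 -43.6 151.4] [2.1, 2.1]
knob_ball scene 0.56 [303.3 240.2] [538.7 -70.6 196. ]
knob_ball top 0.54 [338.6 231. ] [531.  -58.7 196. ]
  TRI [532.1 -59.6 183.1] [0.6, 0.6]
slot_corner scene 0.81 [314.8 234.2] [530.7  -0.9 156. ]
slot_corner top 0.63 [319.2 233.3] [531.4 -13.3 156. ]
  TRI [533.1 -11.2 165.3] [3.5, 3.5]
keeper scene 0.92 [330.7 222.7] [543.4  62.6 156. ]
keeper top 0.74 [243.4 250.8] [492.9 169.7 156. ]
  TRI [492.4 179.2  40. ] [13.8, 13.8]
jar scene 0.62 [380.8 233. ] [675.3 118.9 140. ]
jar top 0.75 [264.6 179.6] [670.2 119.2 140. ]
  TRI [672.6 120.8 136.4] [1.9, 1.9]
padlock scene 0.46 [337.7 196.7] [493.6 185.6 140. ]
padlock top 0.66 [246.4 251.8] [491.7 164.9 140. ]
  TRI [496.1 167.2 153.1] [6.9, 6.9]
petri_dish scene 0.79 [364.7 170.2] [421.9 504.3   0. ]
petri_dish top 0.92 [136.3 288.4] [410.5 485.6   0. ]
petri_dish wrist 0.77 [268.1 399.5] [415.7 484.    0. ]
  TRI [416.6 488.5   4.6] [12.3, 7.5, 4.8]
tube_rack scene 0.74 [175.2 406.3] [ 483.4 -556.8    0. ]
tube_rack top 0.56 [514.6 258.7] [ 469.6 -543.8    0. ]
  TRI [ 471.8 -551.1  -20.8] [1.3, 1.3]
```

```bash
python3 - <<'E'
import cv2
a=cv2.imread("pics/top0.png")[130:330,200:430];b=cv2.imread("pics/scene0.png")[140:340,220:450]
cv2.imwrite("pics/a.png",cv2.hconcat([cv2.resize(x,(400,348),interpolation=cv2.INTER_CUBIC) for x in(a,b)]))
E
```

```text
(no output)
```

View pics/a.png

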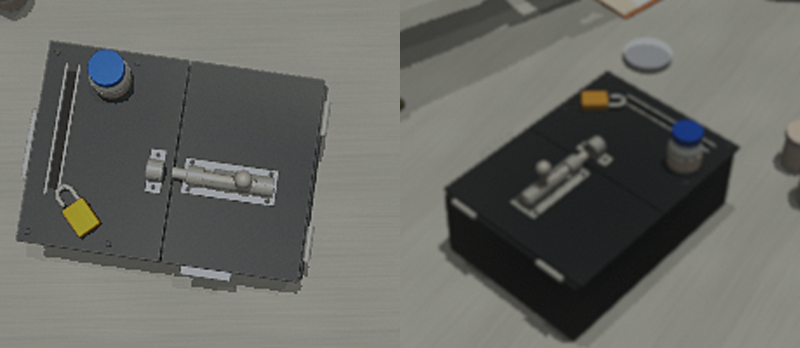

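The close-ups show the bolt running along world y. Keeper and +y are at left in the top view (crop ~(155,172)), and the knob at crop (243,180). Own +x is away from the robot. Next I fit the box yaw from its corners.

```bash
python3 - <<'E'
from h import *
np.set_printoptions(precision=3,suppress=True)
c=cam("top"); s=230/400
P=[atz(c,(200+u*s,130+v*200/348),140)[:2] for u,v in((52,42),(328,80),(300,282),(18,240))]
P=np.array(P); print(P, P.mean(0), np.linalg.norm(np.roll(P,-1,0)-P,axis=1))
e=(P[0]-P[1])+(P[3]-P[2]); print("yaw",np.arctan2(-e[0],e[1]))
for n,u,v,z in(("keeper",155,172,165),("tubeR",275,187,156),("ball",243,180,196)): print(n,atz(c,(200+u*s,130+v*200/348),z))
st=robot.get_state(); print(R.from_quat(st["orientation"]).as_matrix(),st["ee_pos"],st["gripper_width"],st["t"])
print(np.array(robot.capture("wrist")["hand_eye"]))
E
```

```text
[[ 736.929  205.361]
 [ 672.857 -188.191]
 [ 387.886 -138.935]
 [ 454.198  252.774]] [562.967  32.752] [398.734 289.197 397.282 286.679]
yaw -0.16453688230293811
keeper [542.564  58.471 165.   ]
tubeR [ 519.327 -106.882  156.   ]
ball [525.189 -61.205 196.   ]
[[-0.954  0.299  0.   ]
 [ 0.299  0.954  0.   ]
 [-0.     0.    -1.   ]] [194.469 620.216 214.658] 1.0032038807709414 1.55
[[  -0.001   -0.964   -0.267   74.236]
 [   1.      -0.      -0.      -0.845]
 [   0.      -0.267    0.964 -169.656]
 [   0.       0.       0.       1.   ]]
```

```bash
python3 -m creep '[[[0,0,-0.42,0,0,-0.09],[0,0,-0.85,0,0,-0.178],[0,0,-0.85,0,0,-0.178],[0,0,-0.85,0,0,-0.178]]]' 0 20
for i in 1 2 3 4 5; do :; done
python3 -m creep '[[[-0.23,-0.33,0,0,0,0],[-0.46,-0.66,0,0,0,0],[-0.7,-1,0,0,0,0]]]'
python3 -m creep '[[[-0.23,-0.33,0,0,0,0],[-0.46,-0.66,0,0,0,0],[-0.7,-1,0,0,0,0]]]'
python3 -m creep '[[[-0.23,-0.33,0,0,0,0],[-0.46,-0.66,0,0,0,0],[-0.7,-1,0,0,0,0]]]'
python3 -m creep '[[[-0.23,-0.33,0,0,0,0],[-0.46,-0.66,0,0,0,0],[-0.7,-1,0,0,0,0]]]'
python3 -m creep '[[[-0.23,-0.33,0,0,0,0],[-0.46,-0.66,0,0,0,0],[-0.7,-1,0,0,0,0]]]'
python3 -m creep '[[[-0.2,-0.3,0,0,0,0],[-0.5,-0.6,0,0,0,0],[-0.6,-0.8,0,0,0,0],[-0.6,-0.8,0,0,0,0],[-0.6,-0.8,0,0,0,0],[-0.6,-0.8,0,0,0,0]]]'
cat > look.py <<'E'
import sys
from h import *
np.set_printoptions(precision=1,suppress=True)
c=cam("wrist"); save(c,sys.argv[1])
print(robot.get_state()["ee_pos"],robot.get_state()["t"])
for k,z in dict(barrel=156,knob_ball=196,slot_corner=156,keeper=156).items():
    for r in robot.place_of(k,"wrist")[:2]: print(k,round(r["conf"],2),np.array(r["xy"]),atz(c,r["xy"],z))
E
python3 look.py w1.png
```

```text
t: 1.93
ee_pos: [195.2, 621.9, 304.9]
orientation: [0.082, 0.997, 0.004, 0.001]
contact_force: [-0.2, 0.4, -0.3]
gripper_width: 0.776
grasp_force: 0.0
t: 2.18
ee_pos: [246.9, 508.7, 297.4]
orientation: [0.081, 0.997, -0.001, -0.001]
contact_force: [1.2, -0.2, -0.6]
gripper_width: 0.568
grasp_force: 0.0
t: 2.43
ee_pos: [299.8, 398.0, 297.9]
orientation: [0.082, 0.997, -0.001, -0.001]
contact_force: [0.3, -0.7, 0.4]
gripper_width: 0.356
grasp_force: 0.0
t: 2.68
ee_pos: [352.5, 288.0, 298.1]
orientation: [0.082, 0.997, -0.001, -0.001]
contact_force: [0.7, -0.9, -0.7]
gripper_width: 0.146
grasp_force: 0.0
t: 2.93
ee_pos: [405.2, 178.0, 298.3]
orientation: [0.082, 0.997, -0.0, -0.001]
contact_force: [1.2, 0.1, 0.3]
gripper_width: 0.012
grasp_force: 0.0
t: 3.18
ee_pos: [458.0, 67.8, 298.3]
orientation: [0.082, 0.997, 0.0, -0.001]
contact_force: [0.8, 0.4, 0.2]
gripper_width: 0.005
grasp_force: 0.0
t: 3.68
ee_pos: [503.7, -18.4, 298.6]
orientation: [0.082, 0.997, 0.0, -0.001]
contact_force: [0.0, 1.1, 0.5]
gripper_width: 0.005
grasp_force: 0.0
[503.7 -18.  298.9] 3.7333
barrel 0.56 [291.9 262. ] [532.5 -45.8 156. ]
knob_ball 0.72 [269.1 274.1] [526.8 -61.7 196. ]
slot_corner 0.69 [323.8 262.1] [537.5 -15.9 156. ]
keeper 0.81 [403.5 260.7] [548.7  59.2 156. ]
```

View pics/w1.png

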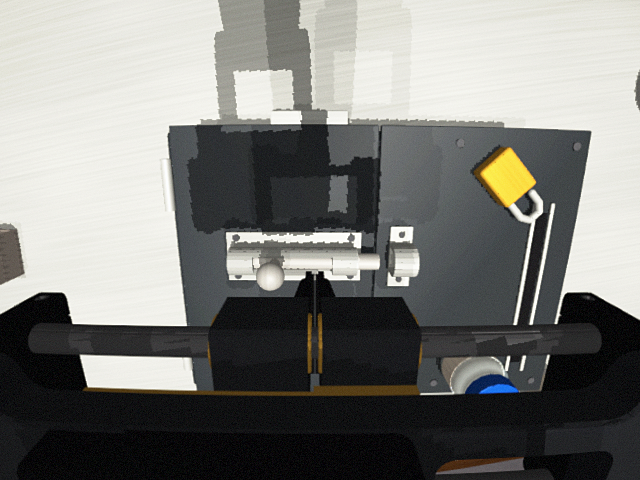

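The wrist view shows the ball at pixel (269,274), the tube along row 262 and the keeper at (403,261). These agree with the given geometry, putting the bolt at about 13 mm. Now I go behind the ball on its own -y side and down.

```bash
python3 -m creep '[[[-0.16,-0.38,0,0,0,0],[-0.32,-0.75,0,0,0,0],[-0.32,-0.75,0.25,0,0,0],[-0.32,-0.75,0.5,0,0,0],[-0.32,-0.75,0.65,0,0,0],[-0.32,-0.75,0.65,0,0,0],[-0.32,-0.75,0.65,0,0,0]]]'
python3 look.py w2.png
```

```text
t: 4.52
ee_pos: [523.1, -97.5, 234.1]
orientation: [0.082, 0.997, 0.0, -0.001]
contact_force: [-0.2, -0.3, -0.4]
gripper_width: 0.007
grasp_force: 0.0
[523.9 -97.8 235.6] 4.5667
barrel 0.64 [386.8 248.8] [532.2 -45.2 156. ]
knob_ball 0.68 [370.7 266.1] [528.7 -63.2 196. ]
slot_corner 0.65 [426.7 246.9] [535.7 -15.3 156. ]
keeper 0.96 [521.6 246.8] [547.8  57.6 156. ]
```

View pics/w2.png

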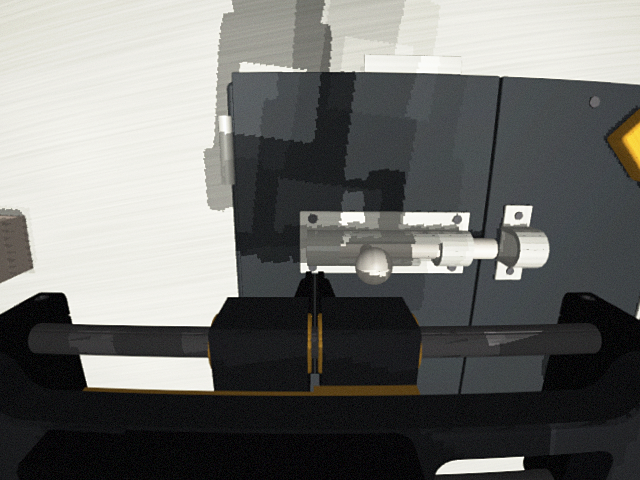

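The tips sit in line behind the ball (ball at pixel (371,266), tips near (313,280)), about 11 mm clear. I go down and push.

```bash
python3 -m creep '[[[0,0,0.2,0,0,0],[0,0,0.38,0,0,0],[0,0,0.49,0,0,0],[0,0,0.49,0,0,0],[0,0,0.49,0,0,0]]]'
python3 -m creep '[[[0,0.04,0,0,0,0],[0,0.08,0,0,0,0],[0,0.12,0,0,0,0],[0,0.17,0,0,0,0],[0,0.22,0,0,0,0],[0,0.27,0,0,0,0],[0,0.32,0,0,0,0],[0,0.37,0,0,0,0],[0,0.42,0,0,0,0],[0,0.46,0,0,0,0],[0,0.5,0,0,0,0],[0,0.5,0,0,0,0]]]'
python3 -m creep '[[[0,0.02,0,0,0,0],[0,0.04,0,0,0,0],[0,0.06,0,0,0,0],[0,0.08,0,0,0,0],[0,0.08,0,0,0,0]]]'
python3 look.py w3.png
```

```text
t: 5.18
ee_pos: [523.5, -98.1, 185.7]
orientation: [0.082, 0.997, 0.0, -0.0]
contact_force: [0.4, -0.1, 0.4]
gripper_width: 0.008
grasp_force: 0.0
t: 6.18
ee_pos: [531.9, -47.9, 185.7]
orientation: [0.082, 0.997, 0.0, 0.0]
contact_force: [-0.1, -1.1, 1.1]
gripper_width: 0.004
grasp_force: 0.4
t: 6.6
ee_pos: [533.0, -40.6, 185.5]
orientation: [0.082, 0.997, 0.0, -0.0]
contact_force: [0.2, -2.4, 1.6]
gripper_width: 0.003
grasp_force: 0.9
[533.  -40.6 185.4] 6.65
barrel 0.8 [305.1 270.6] [531.6 -47.1 156. ]
knob_ball 0.7 [351.4 299.2] [536.  -23.3 196. ]
knob_ball 0.45 [388.2 237.6] [507.2  -1.7 196. ]
slot_corner 0.88 [354.5 273.2] [538.3 -17.6 156. ]
keeper 0.96 [478.3 268.3] [548.   58.7 156. ]
keeper 0.59 [627.4 160.6] [495.6 153.6 156. ]
```

View pics/w3.png

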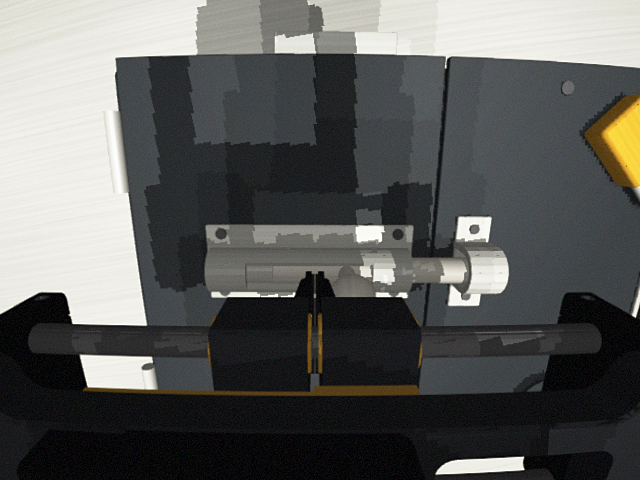

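The tip is in contact and moving the bolt, with its end at the keeper's near face (around (470,270)). Force is only friction (2.4 N), so it isn't at the stop yet.

```bash
python3 -m creep '[[[0,0.01,0,0,0,0],[0,0.02,0,0,0,0],[0,0.03,0,0,0,0],[0,0.03,0,0,0,0]]]' | grep -E "pos|contact"
python3 -m creep '[[[0,0.01,0,0,0,0],[0,0.02,0,0,0,0],[0,0.02,0,0,0,0]]]' | grep -E "pos|contact"
python3 -m creep '[[[0,0.01,0,0,0,0],[0,0.02,0,0,0,0],[0,0.02,0,0,0,0]]]' | grep -E "pos|contact"
```

```text
ee_pos: [533.4, -37.9, 185.5]
contact_force: [-0.4, -2.1, -0.5]
ee_pos: [533.8, -35.8, 185.5]
contact_force: [-1.5, -2.6, -0.1]
ee_pos: [534.1, -33.8, 185.5]
contact_force: [-0.9, -2.0, -0.2]
```

```bash
for i in 1; do python3 -m creep '[[[0,0.01,0,0,0,0],[0,0.02,0,0,0,0],[0,0.02,0,0,0,0]]]' | grep -E "pos|contact"; done
python3 -m creep '[[[0,0.01,0,0,0,0],[0,0.02,0,0,0,0],[0,0.02,0,0,0,0]]]' | grep -E "pos|contact"
python3 -m creep '[[[0,0.01,0,0,0,0],[0,0.015,0,0,0,0],[0,0.015,0,0,0,0]]]' | grep -E "pos|contact"
python3 look.py w4.png
```

```text
ee_pos: [534.5, -31.9, 185.5]
contact_force: [-0.8, -1.5, 0.0]
ee_pos: [534.7, -30.7, 185.6]
contact_force: [-2.2, -4.8, -0.2]
ee_pos: [534.7, -30.4, 185.6]
contact_force: [-2.3, -8.9, -0.4]
[534.7 -30.5 185.6] 8.4833
barrel 0.73 [292.2 270.1] [531.8 -44.8 156. ]
knob_ball 0.79 [348.3 295.3] [535.3 -14.4 196. ]
knob_ball 0.36 [343.3 269.2] [521.2 -14.9 196. ]
slot_corner 0.62 [339.6 268.9] [535.7 -16.2 156. ]
keeper 0.6 [464.3 272.1] [550.5  59.7 156. ]
```

The force rose to 9 N at the stop, so the bolt is hard home (~62 mm). Next I back off, go up and round to the own -x side, and sweep the knob over.

```bash
python3 -m creep '[[[0,-0.15,0,0,0,0],[0,-0.15,-0.2,0,0,0],[0,-0.15,-0.42,0,0,0],[0.2,0.0,-0.42,0,0,0],[0.42,0.16,-0.42,0,0,0],[0.42,0.16,-0.42,0,0,0],[0.42,0.16,-0.2,0,0,0],[0.42,0.16,0.0,0,0,0],[0.42,0.16,0.07,0,0,0],[0.42,0.16,0.07,0,0,0],[0.42,0.16,0.07,0,0,0]]]' | grep -E "pos|contact"
python3 look.py w5.png
```

```text
ee_pos: [496.5, -5.8, 178.7]
contact_force: [-0.2, 0.1, 0.6]
[497.   -6.  179.6] 9.65
knob_ball 0.65 [313.6 377.8] [537.2 -14.  196. ]
keeper 0.82 [429.  334.4] [547.8  57.8 156. ]
```

View pics/w5.png

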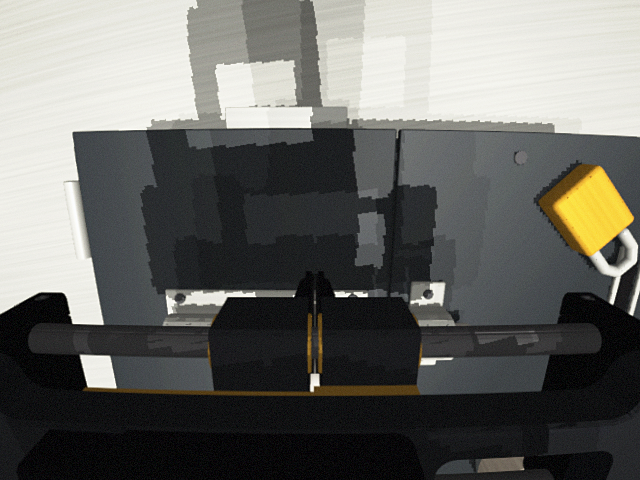

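The tips are now on the own -x side and aligned with the ball (hidden behind the fingers, near column 313). I sweep +x.

```bash
python3 -m creep '[[[-0.05,0,0,0,0,0],[-0.1,0,0,0,0,0],[-0.15,0,0,0,0,0],[-0.2,0,0,0,0,0],[-0.24,0,0,0,0,0],[-0.28,0,0,0,0,0],[-0.32,0,0,0,0,0],[-0.32,0,0,0,0,0]]]' | grep -E "pos|contact"
python3 -m creep '[[[-0.04,0,0,0,0,0],[-0.08,0,0,0,0,0],[-0.12,0,0,0,0,0],[-0.16,0,0,0,0,0],[-0.2,0,0,0,0,0],[-0.2,0,0,0,0,0]]]' | grep -E "pos|contact"
```

```text
ee_pos: [528.5, -11.4, 178.5]
contact_force: [0.1, -0.0, -0.3]
ee_pos: [546.6, -14.3, 176.8]
contact_force: [-3.9, 1.7, -3.4]
```

```bash
python3 -m creep '[[[0.06,0,0,0,0,0],[0.12,0,0,0,0,0],[0.12,0,-0.2,0,0,0],[0.12,0,-0.5,0,0,0],[0.4,0,-0.9,0,0,0],[0.8,0,-1,0,0,0],[0.9,0,-1,0,0,0],[0.9,0,-1,0,0,0],[0.9,0,-1,0,0,0]]]' | grep -E "pos|contact"
python3 look.py w6.png
```

```text
ee_pos: [459.3, 0.2, 280.2]
contact_force: [0.2, -0.0, -0.5]
[459.3   0.1 279.1] 11.8167
barrel 0.32 [499.2 241. ] [494.1 161.2 156. ]
slot_corner 0.21 [314.1 359.7] [586.4 -22.1 156. ]
```

View pics/w6.png

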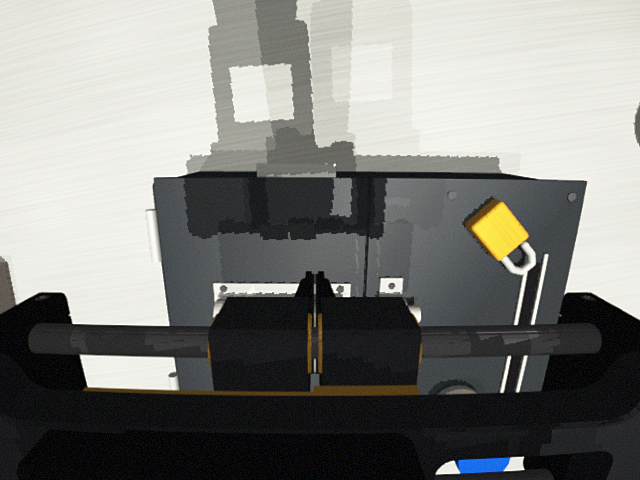

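The view shows only that the tool is on the near side, with the knob hidden by the fingers. I move over to the own +x side and look back.

```bash
python3 -m creep '[[[-0.35,0,0,0,0,0],[-0.7,0,0,0,0,0],[-1,0,0,0,0,0],[-1,0,0,0,0,0]]]' | grep -E "pos|contact"
python3 -m creep '[[[-0.3,0,0,0,0,0],[-0.45,0,0,0,0,0],[-0.45,0,0,0,0,0],[-0.45,0,0,0,0,0],[-0.45,0,0,0,0,0]]]' | grep -E "pos|contact"
python3 look.py w7.png
```

```text
ee_pos: [561.0, -17.1, 275.9]
contact_force: [-0.8, 1.0, -0.7]
ee_pos: [601.1, -23.3, 278.1]
contact_force: [-0.9, 0.4, -0.1]
[601.1 -23.3 278.5] 12.8167
barrel 0.63 [275.7 155.1] [530.2 -44.7 156. ]
knob_ball 0.61 [314.  201.1] [566.7 -18.9 196. ]
slot_corner 0.62 [312.  156.9] [536.5 -15.6 156. ]
keeper 0.81 [404.2 157.9] [549.5  59.3 156. ]
```

View pics/w7.png

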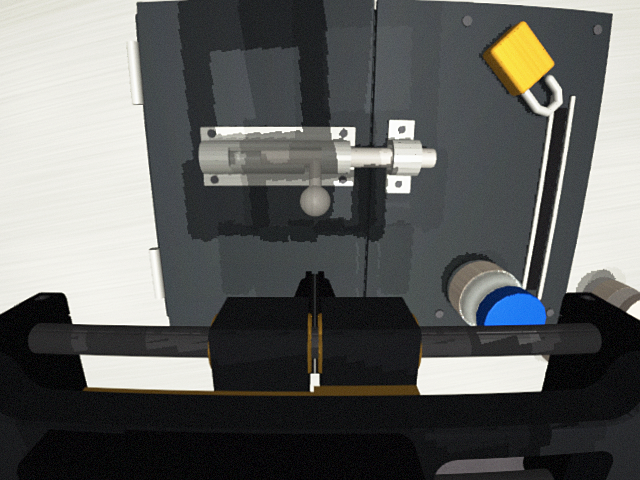

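The knob lies over in the notch at pixel (314,201), about 55–60° over, and the bolt end shows beyond the keeper at (430,158). The bystanders are untouched. Now I press down on the ball from above.

```bash
python3 -m creep '[[[0.25,-0.01,0,0,0,0],[0.25,-0.01,0.25,0,0,0],[0.25,-0.01,0.5,0,0,0],[0.25,-0.01,0.7,0,0,0],[0.25,-0.01,0.82,0,0,0],[0.25,-0.01,0.82,0,0,0],[0.25,-0.01,0.82,0,0,0]]]' | grep -E "pos|contact"
python3 -m creep '[[[0,0,0.03,0,0,0],[0,0,0.06,0,0,0],[0,0,0.09,0,0,0],[0,0,0.12,0,0,0],[0,0,0.15,0,0,0],[0,0,0.17,0,0,0],[0,0,0.19,0,0,0],[0,0,0.19,0,0,0]]]' | grep -E "pos|contact"
python3 -m creep '[[[0,0,0.01,0,0,0],[0,0,0.02,0,0,0],[0,0,0.02,0,0,0]]]' | grep -E "pos|contact"
```

```text
ee_pos: [576.8, -20.3, 196.7]
contact_force: [-0.3, 0.2, 0.7]
ee_pos: [578.6, -20.6, 179.5]
contact_force: [1.8, 0.1, 2.1]
ee_pos: [576.6, -20.3, 175.2]
contact_force: [0.9, -0.5, 2.0]
```

```bash
python3 -m creep '[[[0,0,0.01,0,0,0],[0,0,0.02,0,0,0],[0,0,0.02,0,0,0]]]' | grep -E "pos|contact"
python3 -m creep '[[[0,0,0.01,0,0,0],[0,0,0.015,0,0,0],[0,0,0.015,0,0,0]]]' | grep -E "pos|contact"
```

```text
ee_pos: [576.9, -20.3, 174.2]
contact_force: [-0.7, 0.2, 5.8]
ee_pos: [577.1, -20.4, 173.9]
contact_force: [-2.1, 0.3, 10.1]
```

The ball stops at z 174 with the force rising to 10 N, so it is at the notch bottom. I lift clear and check.

```bash
python3 -m creep '[[[0,0,-0.2,0,0,0],[0,0,-0.5,0,0,0],[-0.1,0,-0.9,0,0,0],[-0.25,0,-1,0,0,0],[-0.25,0,-1,0,0,0],[-0.25,0,-1,0,0,0],[-0.25,0,-1,0,0,0]]]' | grep -E "pos|contact"
python3 look.py w8.png
```

```text
ee_pos: [599.9, -24.1, 269.1]
contact_force: [0.1, 0.1, -0.5]
[599.8 -24.1 268.9] 15.65
barrel 0.67 [274.9 159.1] [531.4 -45.7 156. ]
knob_ball 0.72 [310.9 209.3] [569.3 -22.6 196. ]
slot_corner 0.72 [312.8 161.4] [538.2 -16.2 156. ]
keeper 0.62 [410.6 161. ] [550.4  61.3 156. ]
```

View pics/w8.png

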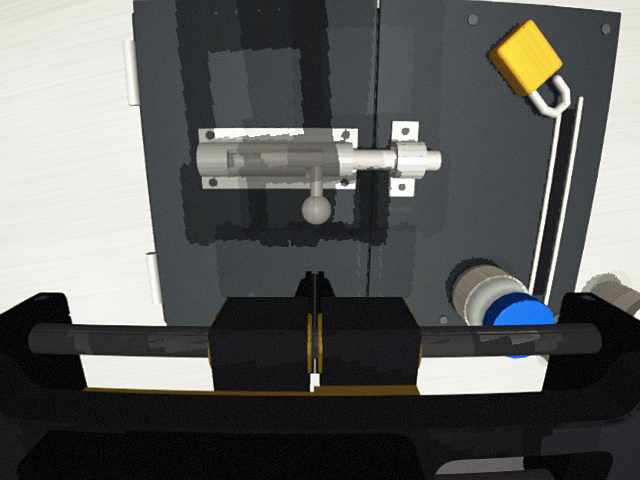

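The knob lies fully down at pixel (316,210), the bolt passes through the keeper, the bystanders are in place and the tool is clear.

```bash
python3 -c "
from bench import robot
print(robot.close_job())"
```

```text
the job is handed in; nothing more can be done
None
```

The job is handed in: the bolt was pushed to its stop through the keeper, the knob was pressed to the bottom of the notch, the arm is clear, and in the last view the jar and padlock were in place (the dish and rack were out of that view); no verdict came back.

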